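# Push the clip tin through the gap and home into the organizer bay

## Robot

A 7-joint arm with a two-finger parallel gripper is mounted at the origin on the work surface. World frame = base frame: x ahead of the robot, y to its left, z up, the work surface at z = 0. Lengths are in m, angles in degrees, forces in N, time in s.
With the tool pointing down it reaches from about 0.425 to 0.875 m from the base axis. Payload 4.7 kg.
Tool frame: the origin (TCP) lies on the front face of the gripper's body, between the roots of the fingers; the fingertips stand 70 mm ahead of it and the grasp point (between the pads) lies 51 mm ahead of it (tip_extent is the distance from the TCP to the fingertips, in m); z points along the fingers, y is the direction in which the jaws open and shut (so a half turn about z gives the same grasp; the last joint's range is limited). The gripper opens to 87 mm and grips with 3 to 60 N. Pads are 19 mm wide; open, the fingers measure 117 mm over their backs; the gripper's body (75 mm by 190 mm) begins 51 mm behind the grasp point.
Start: joints at [-72.989, 18.392, -4.016, 83.108, 1.295, 78.541, -3.26], TCP at [0.181, 0.624, 0.292] pointing down, gripper open.
Joint ranges: [-163.93, 163.93], [-17.29, 119.83], [-79.2, 71.16], [3.27, 140.29], [-89.18, 269.18], [5.43, 117.66], [-154.24, 154.24]. Speed limits (degrees/s): [147.25, 147.25, 180, 180, 180, 180, 180].

## Interface

Orientations are given as [roll, pitch, yaw] about the fixed x, y, z axes, in that order (R = Rz(yaw) Ry(pitch) Rx(roll)).
In Python, from cell import * gives the robot as it stands.
- The arm moves only by the tool carry_out, never from a script. Its argument "increments" is text: rows parted by semicolons, each of 7 numbers parted by spaces: the opening, from 0 (shut) to 1 (fully open), then the shift along the tool's x, y, z in m, then the turn, a rotation vector about the tool's x, y, z in degrees. A call has 1 to 20 rows; each row shifts and turns the pose as measured when the row begins, along the tool's axes as they then stand; what a row does not reach is not made up. A row lasts 1/8 s, in which the tool goes at most 62.5 mm and 10.7 degrees, less where a joint would pass 70% of its speed; a pose out of reach is approached as far as the arm can. A call is refused whole if a number of a shift passes 0.0625 or a number of a turn 10.7, either way. A call with a gripper value outside its range is refused whole. The fingers move at their own pace and stop on an object; "force" is the grip in N (left out, the last holds). Time passes only in rows, so rows that do not move let the fingers close. It gives the time, the measured TCP pose, the force and the opening at its end, in the units of the state.
- get_obs(): the state, without advancing time (a new reading comes with each control period).
- read_camera(name): name is "side" or "top"; returns a dict with "img" (480x640x3 uint8, blue, green, red), "fx", "fy", "cx", "cy" (pixels), "world_from_camera" (4x4, takes a point from camera to world coordinates). Camera axes: x right, y down, z forward; pixel columns grow to the right and rows downward; lengths in m; the calibration is good to about 2 mm. A picture is of the moment at which its call begins. There is no depth.
- sign_off(): hands the job in, once; it reports no verdict.
Trained networks look in a picture, given as the dict that the camera call returned (one of the last four; its "shot" number tells which), for a name from the list of things; names that differ only in an ending like _2 or _b are one class to them, and where a whole thing is asked for, a point or a joint stands for the part that bears it (a point fixed in the world has none). Each returns a list of dicts, best first, with "confidence" (0 to 1); they miss things now and then, are a little off and sometimes report something else, mostly with a low value. They report only what shows in the picture. A call takes as long as a camera call.
- masks_of(target, picture): "pixels" (480x640 bool, what is visible of it) and "bbox" ([left, top, right, bottom] in pixels, round what is visible of it).
The state is a dict: "time_s": time; "qpos": joint angles; "joint_velocities": joint speeds; "effort": joint torques, N m; "tool_pos": TCP position; "tool_rot": TCP orientation; "force": force on the tool from outside, world axes, zero at the start; "wrist_torque": the same for the moment, N m; "grip_width": finger opening in m.
Only numpy, scipy, OpenCV 4.12 (cv2) and the standard library are available. Lean on these libraries where they do the work, as an engineer would, in place of code of your own. Each camera call takes 0.05 s, during which the arm holds its last target.

## Task

Push the flat rectangular metal clip tin along the desk, narrow end first, through the tight gap between the steel hole punch and the round bamboo box, and on into the open bay in the middle of the white desk organizer until it is fully home against the bay's back wall. Only push it with the fingers: never lift it off the desk, and leave everything else on the desk standing where it is.

Things in the scene. Friction and masses are not known exactly. Their poses are not given: they have to be found in the camera images.
- tin: Flat closed metal tin of paper clips, 60 mm wide (its x), 90 mm long (its y), 26 mm high, corners rounded 4 mm, 130 to 250 g, loose on the desk. Origin: centre of its underside; z up. Both ends alike. It starts on the +y side of the gap, 15 to 19 cm from its middle, up to 4 cm beside the line through the gap and turned up to 0.5 rad from it.
- gap (a point): Point on the desk midway between the punch and the bamboo box, in the middle of the narrowest place. The gap is 66 to 69 mm wide there. The point's x axis points across the gap; its y axis runs along the way through it, pointing from the bay back towards the tin's starting side, so the tin is pushed towards -y of this point. z up.
- bay_back (a point): Middle of the foot of the bay's back wall (inner face), on the desk; axes as gap, 175 mm beyond it. The bay, in the fixed white organizer, is open in front, above and below (the desk is its floor), 78 mm wide, 60 mm deep; side walls 45 mm high, 4 mm thick, a pot beside each; back wall 85 mm high, paper slots behind. Tin home: its centre 45 mm before this point, 30 mm of it outside the mouth.
- punch: Steel two-hole punch, fixed to the desk, 100 mm long (its x, across the way through) by 60 mm (its y), 52 mm high, foot 14 mm high with corners rounded 8 mm. Its 60 mm short end is one side of the gap; it may stand on either side. Origin: centre of its underside.
- bamboo_box: Round bamboo box with a twist lid, fixed to the desk, 100 mm across, 50 mm high. The other side of the gap. Origin: centre of its underside.
- eraser: Bystander: dark rubber eraser 45 x 20 x 12 mm, loose, between the gap and the organizer but beside the way, about 95 mm from its centre line on the +x side. Origin: centre of underside.
- sharpener: Bystander: small metal pencil sharpener 26 x 16 x 13 mm, loose, like the eraser but on the -x side. Origin: centre of underside.
- tumbler_mid (a point): Bystander: glass tumbler with five pencils, 72 mm across, 95 mm high (pencils to about 185 mm), loose. Point: 50 mm up its axis.
- mug: Bystander: white mug, 78 mm across, 88 mm high, loose. Origin: centre of underside.
- tape: Bystander: roll of clear tape lying flat, 68 mm across, 18 mm high, loose. Origin: centre of underside.
- notes: Bystander: square block of note paper 76 x 76 x 22 mm, loose. Origin: centre of underside.

How it is judged (in metres and radians):
On the way:
1. the tin passes through the gap between punch and bamboo box, flat on the desk (x of tin in the frame of gap between -0.012 and 0.012 m and y of tin in the frame of gap between -0.03 and 0.03 m and height (world z) of tin below 0.008 m), for 0.05 s.
At the end, for the whole second after the job is handed in: The tin lies flat and at rest in the bay, its centre within 14 mm of the bay's centre line and at most 52 mm from the back wall (45 mm is touching), its length within 0.2 rad of the bay's direction (x of tin in the frame of bay_back between -0.014 and 0.014 m and y of tin in the frame of bay_back between 0.03 and 0.052 m and angle between the y axis of tin and the y axis of bay_back, either way round below 0.2 rad and height (world z) of tin below 0.005 m and angle between tin's own z axis and vertical below 0.05 rad and linear speed of tin below 0.01 m/s).
It fails at once if the tin is lifted off the desk (over 10 mm) or tipped (height (world z) of tin above 0.01 m or angle between tin's own z axis and vertical above 0.3 rad).
It fails at once if a bystander (eraser, sharpener, tumbler, mug, tape roll or note block) is moved more than 15 mm (distance of any of eraser, sharpener, tumbler_mid, mug, tape, notes from where it was at the start of the episode above 0.015 m).
It also fails if it takes over 72 s, if anything falls off the work surface, if the arm or the gripper's body presses on something with over 40 N, if the wrist force passes 120 N, or if a joint passes its speed limit or range.

## Working session

There is one attempt and no reset: what is moved stays moved. The work goes in short steps, Python scripts to look and compute and a tool call to move; the robot and the scene stay as the last step left them, time stands still between calls to the robot, and variables do not carry over. Pictures are saved under pics/ and viewed, and the job is handed in when it is done.

Besides the shell and the picture viewer there is one more tool, called as name(argument=value, ...) on one line, values as JSON. carry_out: Moves the arm, as the interface text tells. Its arguments: {"type":"object","properties":{"increments":{"type":"string"},"force":{"type":"number"}},"required":["increments"]}

```bash
ls; mkdir -p pics
python3 - <<'E'
from cell import *
import cv2,numpy as np
o=get_obs();print(o)
for n in("top","side"):
    c=read_camera(n);cv2.imwrite(f"pics/{n}0.png",c["img"]);print(n,c["fx"],c["fy"],c["cx"],c["cy"],np.round(c["world_from_camera"],4).tolist())
    for t in["tin","punch","bamboo_box","eraser","sharpener","tumbler_mid","mug","tape","notes"]:
        for m in masks_of(t,c)[:2]:print(t,round(m["confidence"],2),m["bbox"],m["pixels"].sum())
E
```

```text
pics
{'time_s': 0.0, 'qpos': array([-72.98921573,  18.43941693,  -4.01696667,  83.1753447 ,
         1.29547832,  78.53980478,  -3.26172134]), 'joint_velocities': array([ 0.03202155, -0.06599931,  0.04381362,  0.01859753,  0.06670613,
        0.01597314,  0.12065278]), 'effort': array([-4.07760558e-05, -4.91279840e+01, -4.03664242e-01, -3.12541115e+01,
       -6.38305605e-02,  4.35285643e-02,  2.05840374e-04]), 'tool_pos': array([0.18128897, 0.62377026, 0.29115365]), 'tool_rot': array([-1.79890710e+02,  5.74275750e-03,  1.63798717e+02]), 'force': array([ 0.03706635,  0.25702098, -0.40735676]), 'wrist_torque': array([-0.00074944,  0.02674822, -0.05185167]), 'grip_width': 0.08711659788440064}
top 477.21828652691374 477.21828652691374 318.73625967893616 235.2514934280154 [[0.002, -0.9902, 0.1399, 0.4429], [-0.9998, 0.0008, 0.0203, 0.0426], [-0.0202, -0.1399, -0.99, 1.0512], [0.0, 0.0, 0.0, 1.0]]
tin 0.64 [233.4, 239.6, 279.6, 272.9] 1255
tin 0.49 [475.0, 292.0, 506.6, 325.3] 615
punch 0.9 [324.7, 259.4, 353.6, 307.6] 1270
bamboo_box 0.77 [302.7, 184.2, 355.3, 228.0] 1774
bamboo_box 0.35
[... 226 characters left out ...]
1 [381.8, 190.6, 464.6, 275.0] 4504
tape 0.89 [474.0, 291.2, 505.5, 325.0] 646
notes 0.85 [282.6, 129.1, 323.2, 166.8] 1184
side 444.5394727341114 444.5394727341114 320.7218135488328 246.52688603565295 [[0.8695, -0.2862, 0.4025, 0.1256], [-0.4934, -0.5374, 0.6839, -0.7574], [0.0205, -0.7933, -0.6085, 0.7802], [0.0, 0.0, 0.0, 1.0]]
tin 0.91 [263.3, 228.1, 299.0, 252.7] 548
punch 0.62 [265.3, 260.1, 308.8, 298.7] 1050
bamboo_box 0.8 [318.7, 234.2, 358.4, 273.3] 1137
sharpener 0.57 [297.1, 297.2, 310.2, 308.1] 68
tumbler_mid 0.73 [422.1, 255.7, 466.3, 329.2] 1656
tumbler_mid 0.71 [353.1, 270.5, 367.4, 273.7] 50
mug 0.79 [249.1, 161.8, 284.7, 195.4] 778
tape 0.93 [318.2, 367.0, 353.8, 400.6] 748
```

View pics/top0.png

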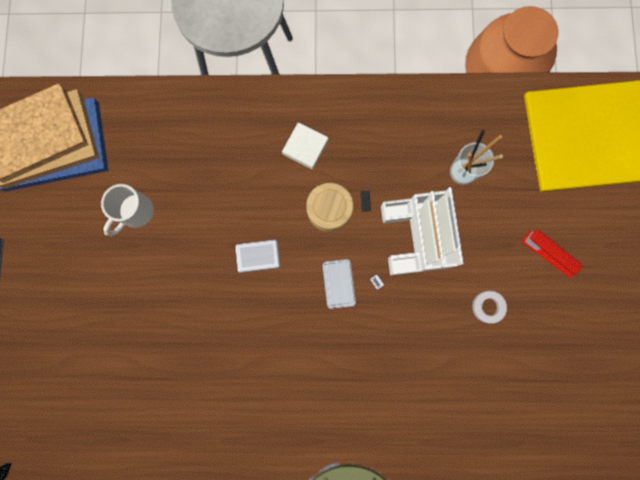

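View pics/side0.png

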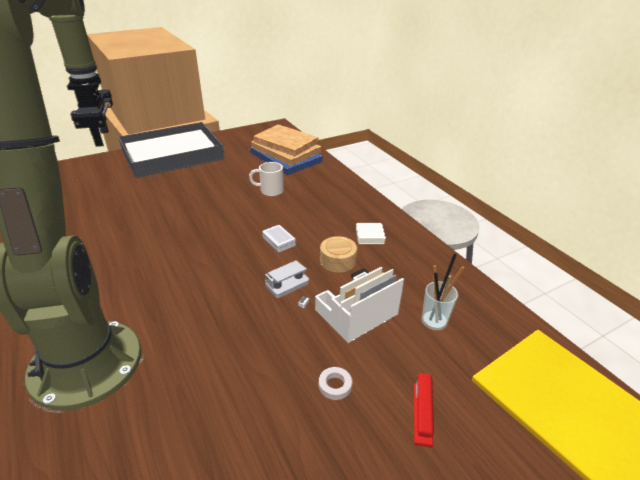

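Run:
```python
import cv2
i=cv2.imread("pics/top0.png")[170:320,220:480]
cv2.imwrite("pics/topc.png",cv2.resize(i,None,fx=3,fy=3,interpolation=cv2.INTER_CUBIC))
i=cv2.imread("pics/side0.png")[215:350,250:420]
cv2.imwrite("pics/sidec.png",cv2.resize(i,None,fx=4,fy=4,interpolation=cv2.INTER_CUBIC))
```

```text
(no output)
```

View pics/topc.png

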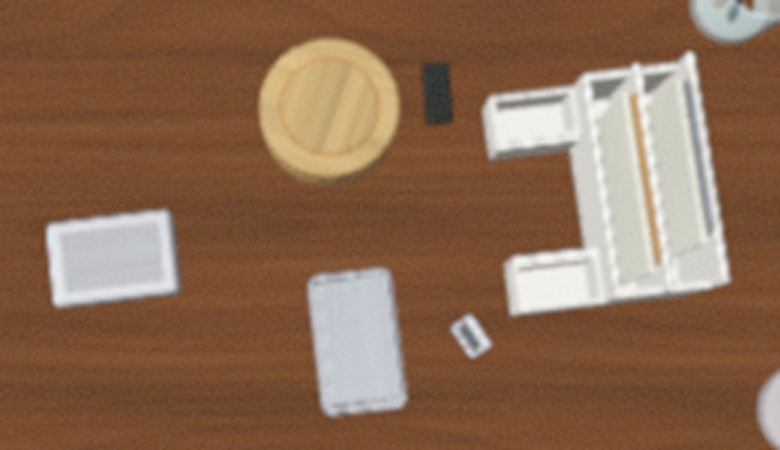

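View pics/sidec.png

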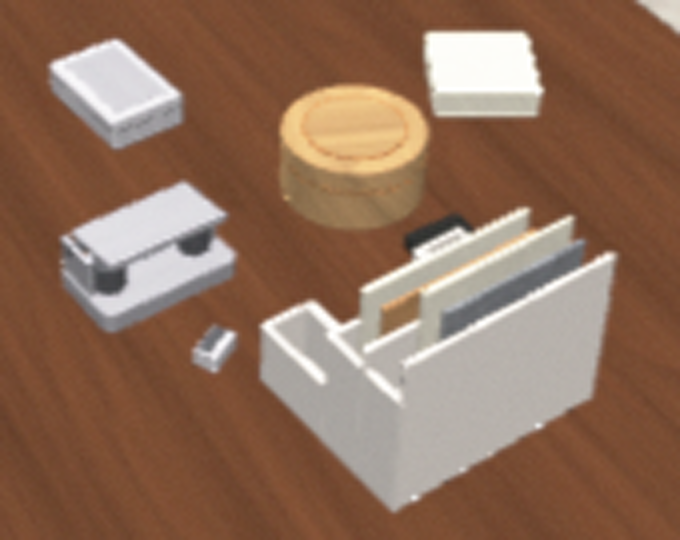

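```bash
cat > h.py <<'E'
import cv2,numpy as np
from scipy.optimize import minimize
def proj(c,P):
    P=np.atleast_2d(P);T=np.linalg.inv(c["world_from_camera"])
    q=P@T[:3,:3].T+T[:3,3]
    return np.c_[c["fx"]*q[:,0]/q[:,2]+c["cx"],c["fy"]*q[:,1]/q[:,2]+c["cy"]]
def unproj(c,uv,z):
    M=c["world_from_camera"];d=M[:3,:3]@np.array([(uv[0]-c["cx"])/c["fx"],(uv[1]-c["cy"])/c["fy"],1.])
    s=(z-M[2,3])/d[2];return M[:3,3]+s*d
def box(x,y,th,a,b,h,r=.004):
    pts=[]
    for sx in(1,-1):
        for sy in(1,-1):
            for t in np.linspace(0,np.pi/2,5):
                pts.append([sx*(a/2-r+r*np.cos(t)),sy*(b/2-r+r*np.sin(t))])
    p=np.array(pts);c,s=np.cos(th),np.sin(th)
    p=np.c_[x+c*p[:,0]-s*p[:,1],y+s*p[:,0]+c*p[:,1]]
    return np.r_[np.c_[p,np.zeros(len(p))],np.c_[p,np.full(len(p),h)]]
def cyl(x,y,r,h):
    t=np.linspace(0,2*np.pi,40)
    p=np.c_[x+r*np.cos(t),y+r*np.sin(t)]
    return np.r_[np.c_[p,np.zeros(40)],np.c_[p,np.full(40,h)]]
U=6
def fgmask(img,thr=100):
    g=cv2.resize(img,None,fx=U,fy=U,interpolation=cv2.INTER_CUBIC)
    return g
def sil(shape,c,P):
    uv=(proj(c,P)+.5)*U-.5
    h=cv2.convexHull(uv.astype(np.float32))
    m=np.zeros(shape,np.uint8);cv2.fillConvexPoly(m,np.round(h*16).astype(np.int32),1,cv2.LINE_8,4);return m
def fg(img):
    g=cv2.resize(img,None,fx=U,fy=U,interpolation=cv2.INTER_CUBIC).astype(int)
    return g
def fit(cams,model,p0,isfg,step):
    # cams list of camera dicts; foreground restricted round initial guess
    F=[]
    for c in cams:
        m=isfg(fg(c["img"])).astype(np.uint8)
        roi=cv2.dilate(sil(m.shape,c,model(p0)),np.ones((4*U+1,)*2))
        # keep the component that overlaps
        m=m*roi;F.append((c,m))
    def cost(p): return sum(np.count_nonzero(sil(m.shape,c,model(p))!=m) for c,m in F)
    s=np.array(p0)+np.vstack([np.zeros(len(p0)),np.diag(step)])
    r=minimize(cost,p0,method="Nelder-Mead",options=dict(initial_simplex=s,xatol=1e-5,fatol=1,maxiter=120))
    return r.x,r.fun,[int(m.sum()) for _,m in F]
E
python3 - <<'E'
from cell import *
from h import *
t=read_camera("top");s=read_camera("side")
for n,uv in [("tin",(257,255)),("bam",(330,206)),("wood",(300,250)),("tinside",(279,262))]:
    print(n,t["img"][uv[1],uv[0]],unproj(t,uv,.026))
bright=lambda g:(g[...,0]>0.62*g[...,2]) &(g.sum(2)>200)
bam=lambda g:(g[...,1]>0.68*g[...,2])&(g[...,1]>95)
for nm,cs in(("t",[t]),("s",[s]),("ts",[t,s])):
    p0=unproj(t,(257,255),.026)
    print(nm,"tin",fit(cs,lambda p:box(p[0],p[1],p[2],.06,.09,.026),[p0[0],p0[1],-.05],bright,[.006,.006,.1]))
    p0=unproj(t,(330,206),.05)
    print(nm,"bam",fit(cs,lambda p:cyl(p[0],p[1],.05,.05),[p0[0],p0[1]],bam,[.006,.006]))
# masks dump
for n,c in(("t",t),("s",s)):
    g=fg(c["img"]);m=np.where(bright(g),255,0)|np.where(bam(g),120,0)
    a=dict(t=(170,320,220,480),s=(215,350,250,420))[n]
    cv2.imwrite(f"pics/m{n}.png",cv2.resize(m[a[0]*U:a[1]*U,a[2]*U:a[3]*U].astype(np.uint8),None,fx=.5,fy=.5))
np.save("cam0.npy",[t,s],allow_pickle=True)
E
```

```text
tin [201 196 194] [0.5447576  0.19707138 0.026     ]
bam [112 161 190] [0.65240895 0.03906393 0.026     ]
wood [ 50  75 116] [0.55561496 0.10404249 0.026     ]
tinside [113 114 123] [0.52959998 0.14918315 0.026     ]
t tin (array([0.54461915, 0.19784254, 0.08833314]), np.float64(2137.0), [46041])
t bam (array([0.65086328, 0.04166336]), np.float64(2745.0), [66154])
s tin (array([0.54612409, 0.19966894, 0.12958736]), np.float64(397.0), [22618])
s bam (array([0.65129408, 0.04316578]), np.float64(919.0), [42102])
ts tin (array([0.54519346, 0.19916004, 0.10453344]), np.float64(3300.0), [46041, 22618])
ts bam (array([0.65088993, 0.04221301]), np.float64(4063.0), [66154, 42102])
```

```bash
python3 -c "
import cv2,numpy as np
a=cv2.imread('pics/mt.png');b=cv2.imread('pics/ms.png');print(a.shape,b.shape)
h=np.zeros((600,800,3),np.uint8)
a=cv2.resize(a,(500,288));b=cv2.resize(b,(378,300));h[:288,:500]=a;h[300:,:378]=b;cv2.imwrite('pics/mm.png',h)"
```

```text
(450, 780, 3) (405, 510, 3)
```

View pics/mm.png

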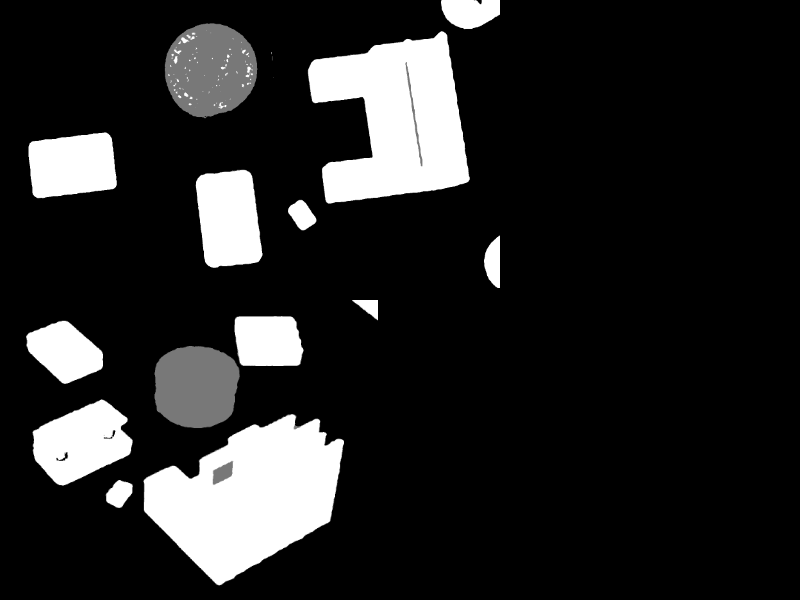

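```bash
cat > lay.py <<'E'
from h import *
t,s=np.load("cam0.npy",allow_pickle=True)
g=fg(t["img"]);m=((g[...,0]>0.62*g[...,2])&(g.sum(2)>200)).astype(np.uint8)
cs,_=cv2.findContours(m,cv2.RETR_EXTERNAL,cv2.CHAIN_APPROX_NONE)
def comp(u,v):
    q=((u+.5)*U-.5,(v+.5)*U-.5)
    c=max((c for c in cs if cv2.pointPolygonTest(c,q,False)>=0),key=len)
    return (c[:,0]+.5)/U-.5
def line(P,z,sel,nm):
    W=np.array([unproj(t,p,z)[:2] for p in P[sel]])
    c=W.mean(0);u,sv,v=np.linalg.svd(W-c);d=v[0]
    print(nm,len(W),"mid",c.round(4),"dir deg",round(np.degrees(np.arctan2(d[1],d[0]))%180,2),"rms",round(sv[1]/len(W)**.5*1e3,2),"mm")
    return c,d
if __name__=="__main__":
    O=comp(450,230);x,y=O.T
    # image coords from the crop: u=220+X/3, v=170+Y/3
    line(O,0,(x>387)&(x<408)&(y>217)&(y<228),"upper pot inner foot")
    line(O,.045,(x>392)&(x<413)&(y>245)&(y<260),"lower pot inner top")
    line(O,0,(x>407)&(x<420)&(y>226)&(y<247),"back foot")
    line(O,.045,(x>378)&(x<386)&(y>206)&(y<216),"upper pot front top")
    line(O,.045,(x>385)&(x<392)&(y>260)&(y<271),"lower pot front top")
    P=comp(338,285);x,y=P.T
    line(P,.014,(x<326.5)&(y>268)&(y<300),"punch +y side z14")
    line(P,.014,(x>349)&(y>266)&(y<298),"punch -y side z14")
    line(P,.014,(y<262.5)&(x>328)&(x<346),"punch gap end z14")
    line(P,.052,(y<262.5)&(x>328)&(x<346),"punch gap end z52")
    line(P,.0,(y>304)&(x>332)&(x<352),"punch far end z0")
    line(P,.052,(y>304)&(x>332)&(x<352),"punch far end z52")
E
python3 lay.py
```

```text
upper pot inner foot 126 mid [ 0.6224 -0.1112] dir deg 97.13 rms 0.19 mm
lower pot inner top 147 mid [ 0.5493 -0.1169] dir deg 105.11 rms 3.07 mm
back foot 126 mid [ 0.5885 -0.1409] dir deg 6.89 rms 0.16 mm
upper pot front top 60 mid [ 0.6374 -0.0684] dir deg 6.49 rms 0.13 mm
lower pot front top 66 mid [ 0.5207 -0.0824] dir deg 6.67 rms 0.16 mm
punch +y side z14 192 mid [0.483  0.0532] dir deg 6.87 rms 0.15 mm
punch -y side z14 192 mid [ 0.4874 -0.011 ] dir deg 6.79 rms 0.21 mm
punch gap end z14 108 mid [0.5368 0.0239] dir deg 96.53 rms 0.24 mm
punch gap end z52 108 mid [0.5334 0.0246] dir deg 96.53 rms 0.23 mm
punch far end z0 120 mid [0.4327 0.0132] dir deg 95.78 rms 0.29 mm
punch far end z52 120 mid [0.4332 0.0146] dir deg 95.78 rms 0.28 mm
```

Run:
```python
from lay import *
T=comp(257,255);x,y=T.T
print(T.min(0),T.max(0))
line(T,.026,(y<244)&(x>240)&(x<273),"far(+x) side top")
line(T,.0,(y<244)&(x>240)&(x<273),"far(+x) side z0")
line(T,.026,(y>267)&(x>242)&(x<274),"near(-x) side")
line(T,.026,(x<238)&(y>249)&(y<267),"+y end")
line(T,.0,(x>275)&(y>244)&(y<262),"-y end")
```

```text
[234.41666667 238.58333333] [280.08333333 272.58333333]
far(+x) side top 198 mid [0.576  0.1988] dir deg 96.97 rms 0.25 mm
far(+x) side z0 198 mid [0.5793 0.2028] dir deg 96.97 rms 0.25 mm
near(-x) side 192 mid [0.5114 0.1942] dir deg 97.05 rms 0.17 mm
+y end 108 mid [0.5383 0.2441] dir deg 7.64 rms 0.22 mm
-y end 108 mid [0.5518 0.1525] dir deg 6.89 rms 0.21 mm
```

carry_out(increments="0.3 0 0 0 0 0 9.6; 0.3 0 0 0 0 0 9.6; 0.3 0 0 0 0 0 9.6; 0.3 0 0 0 0 0 9.6; 0.3 0 0 0 0 0 9.6; 0.3 0 0 0 0 0 9.6; 0.3 0 0 0 0 0 9.6; 0.3 0 0 0 0 0 0")

```text
time_s: 2.1
tool_pos: [0.1813, 0.6242, 0.2923]
tool_rot: [-180.0, -0.0, 94.5]
force: [-0.7, -0.2, -0.6]
grip_width: 0.0269
```

carry_out(increments="0.3 0 0 0 0 0 -2.3; 0.3 -0.0313 0.0259 0.008 0 0 0; 0.3 -0.0313 0.0259 0.008 0 0 0; 0.3 -0.0313 0.0259 0.008 0 0 0; 0.3 -0.0313 0.0259 0.008 0 0 0; 0.3 -0.0313 0.0259 0.008 0 0 0; 0.3 -0.0313 0.0259 0.008 0 0 0; 0.3 -0.0313 0.0259 0.008 0 0 0; 0.3 -0.0313 0.0259 0.008 0 0 0; 0.3 -0.0313 0.0259 0.008 0 0 0; 0.3 -0.0313 0.0259 0.008 0 0 0; 0.3 -0.0313 0.0259 0.008 0 0 0; 0.3 -0.0313 0.0259 0.008 0 0 0; 0.3 0 0 0 0 0 0")

```text
time_s: 3.85
tool_pos: [0.5534, 0.2894, 0.1934]
tool_rot: [179.9, -0.2, 100.1]
force: [0.4, 0.2, 0.3]
grip_width: 0.026
```

carry_out(increments="0.3 0 0 0 0 0 3.3; 0.3 0 -0.0196 0 0 0 0; 0.3 0 0 0.035 0 0 0; 0.3 0 0 0.035 0 0 0; 0.3 0 0 0.03 0 0 0; 0.3 0 0 0 0 0 0")

```text
time_s: 4.6
tool_pos: [0.5302, 0.2948, 0.093]
tool_rot: [179.9, -0.6, 98.0]
force: [-1.1, -0.2, -0.6]
grip_width: 0.026
```

```bash
cat > look.py <<'E'
import sys
from cell import *
from h import *
TH=np.radians(6.8);G=np.array([.5668,.0317]);X=np.array([np.cos(TH),np.sin(TH)]);Y=np.array([-X[1],X[0]])
def gf(p): p=np.array(p[:2])-G;return np.round([p@X*1e3,p@Y*1e3],1)
nm=sys.argv[1]
t=read_camera("top");o=get_obs()
print("t",o["time_s"],"tool gap",gf(o["tool_pos"]),"z",o["tool_pos"][2].round(4),"yaw-96.8",round(o["tool_rot"][2]-96.8,2),"F",o["force"].round(1),"w",o["grip_width"].round(4))
ms=masks_of("tin",t)
for q in ms[:2]:print("mask",round(q["confidence"],2),q["bbox"])
i=t["img"][170:320,220:480]
i=cv2.resize(i,None,fx=3,fy=3,interpolation=cv2.INTER_CUBIC);cv2.imwrite(f"pics/{nm}t.png",i)
s=read_camera("side");cv2.imwrite(f"pics/{nm}s.png",cv2.resize(s["img"][195:345,240:440],None,fx=4,fy=4,interpolation=cv2.INTER_CUBIC))
np.save("cam1.npy",[t,s],allow_pickle=True)
E
python3 look.py a
```

```text
Traceback (most recent call last):
  File "look.py", line 8, in <module>
    print("t",o["time_s"],"tool gap",gf(o["tool_pos"]),"z",o["tool_pos"][2].round(4),"yaw-96.8",round(o["tool_rot"][2]-96.8,2),"F",o["force"].round(1),"w",o["grip_width"].round(4))
                                                                                                                                                           ^^^^^^^^^^^^^^^^^^^^^
AttributeError: 'float' object has no attribute 'round'
```

```bash
sed -i 's/o\["grip_width"\].round(4)/o["grip_width"]/' look.py;python3 look.py a
```

```text
t 4.7 tool gap [ -2.9 266.1] z 0.0959 yaw-96.8 1.12 F [ 0.1 -0.5  0.6] w 0.026081115877053043
mask 0.57 [233.4, 242.3, 279.3, 269.5]
```

View pics/at.png

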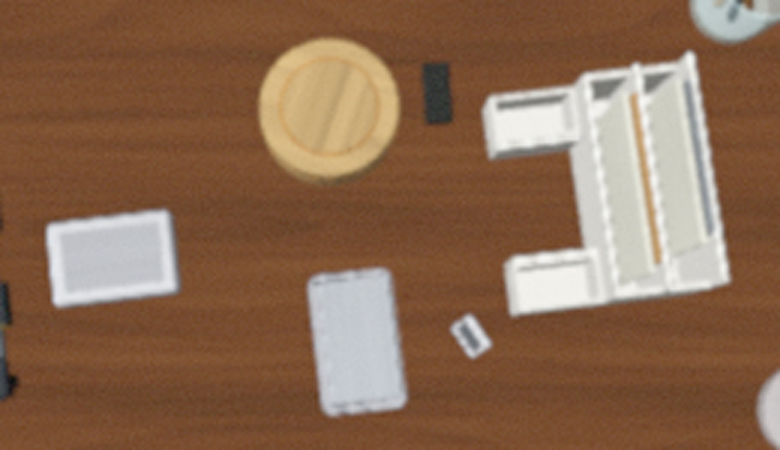

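View pics/as.png

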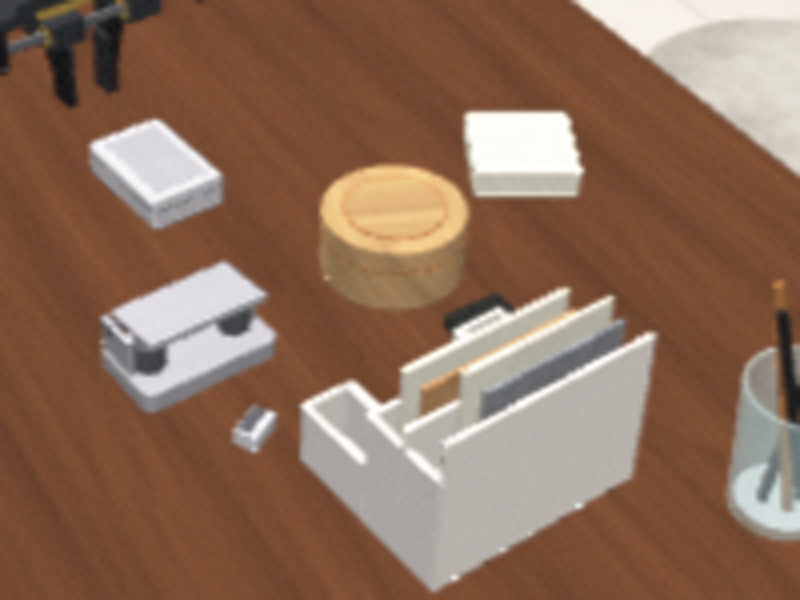

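carry_out(increments="0.3 0 0 0.017 0 0 1.1; 0.3 -0.015 0 0 0 0 0; 0.3 -0.015 0 0 0 0 0; 0.3 0 0 0 0 0 0")

```text
time_s: 5.3
tool_pos: [0.5388, 0.2631, 0.0807]
tool_rot: [179.3, -0.8, 96.6]
force: [0.0, 0.0, 0.1]
grip_width: 0.0257
```

```bash
python3 look.py b
```

```text
t 5.35 tool gap [ -0.3 234. ] z 0.0808 yaw-96.8 -0.14 F [ 0.4 -0.   0.3] w 0.026178339822062437
mask 0.89 [236.5, 241.7, 281.0, 269.8]
mask 0.65 [381.5, 188.1, 465.8, 275.9]
```

View pics/bs.png

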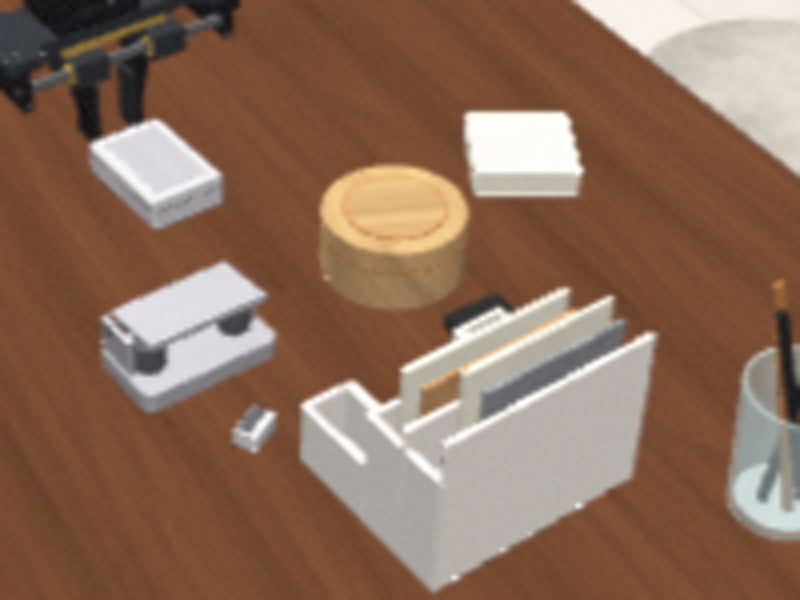

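View pics/bt.png

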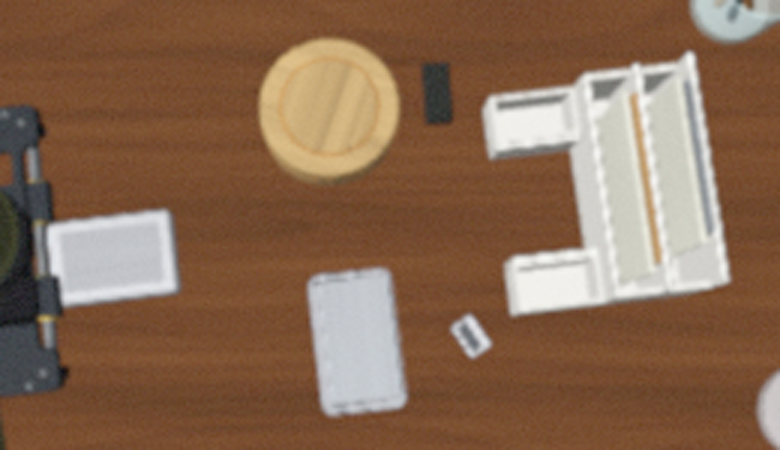

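carry_out(increments="0.3 -0.008 0 0 0 0 0; 0.3 -0.008 0 0 0 0 0; 0.3 -0.008 0 0 0 0 0; 0.3 -0.008 0 0 0 0 0; 0.3 -0.008 0 0 0 0 0; 0.3 -0.008 0 0 0 0 0; 0.3 -0.006 0 0 0 0 0; 0.3 -0.004 0 0 0 0 0; 0.3 0 0 0 0 0 0")

```text
time_s: 6.58
tool_pos: [0.5459, 0.2064, 0.0807]
tool_rot: [179.1, -1.1, 96.9]
force: [-0.4, -0.4, -0.2]
grip_width: 0.0259
```

```bash
cat >> look.py <<'E'
from scipy.spatial.transform import Rotation as R
print("fix rotvec",np.round((R.from_euler("xyz",o["tool_rot"],degrees=True).inv()*R.from_euler("xyz",[180,0,96.8],degrees=True)).as_rotvec(degrees=True),2))
tg=lambda g:(g[...,0]>0.62*g[...,2])&(g.sum(2)>200)&(g[...,0]>0.62*g[...,2])
q=ms[0]["bbox"];u=unproj(t,((q[0]+q[2])/2,(q[1]+q[3])/2),.026)
for c,n in((t,"top"),(s,"side")):
    p,f,k=fit([c],lambda p:box(p[0],p[1],p[2],.06,.09,.026),[u[0],u[1],TH],tg,[.004,.004,.04])
    print(n,"tin gap",gf(p),"dang",round(np.degrees(p[2]-TH),2),f,k)
E
python3 look.py c
```

```text
t 6.625 tool gap [-1.00e-01  1.76e+02] z 0.0806 yaw-96.8 0.1 F [ 0.5 -0.1 -0.6] w 0.026184734431239868
mask 0.86 [264.9, 236.9, 301.4, 265.8]
fix rotvec [ 0.85 -1.07  0.09]
top tin gap [ -1.  114.5] dang -1.01 5975.0 [40596]
side tin gap [ -0.2 121.8] dang 0.27 2178.0 [25421]
```

View pics/ct.png

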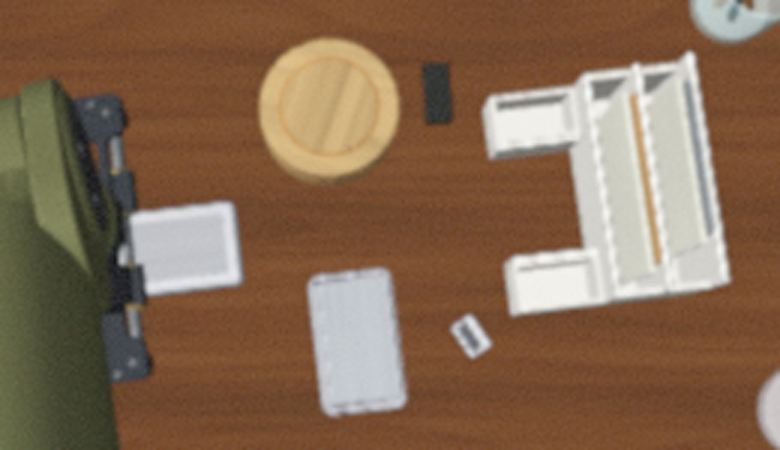

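View pics/cs.png

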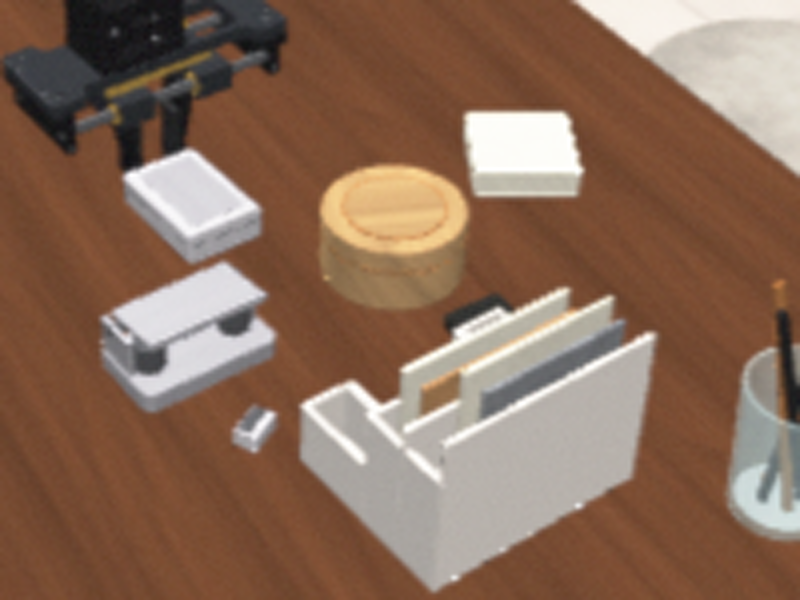

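```bash
cat > edges.py <<'E'
import sys
from h import *
import h
TH=np.radians(6.8);G=np.array([.5668,.0317]);X=np.array([np.cos(TH),np.sin(TH)]);Y=np.array([-X[1],X[0]])
t,s=np.load("cam1.npy",allow_pickle=True)
g=fg(t["img"]);m=((g[...,0]>0.62*g[...,2])&(g.sum(2)>200)).astype(np.uint8)
u0,u1,vm=map(float,sys.argv[1:4]) # columns of side edges, mid row at u0..u1 mid
for nm,up,z in(("+x",True,.026),("-x",False,.0),):
    P=[]
    for U0 in range(int(u0*U),int(u1*U)):
        col=m[:,U0];v=int(vm*U)
        while col[v]: v+=-1 if up else 1
        P.append(unproj(t,((U0+.5)/U-.5,(v+.5+(.5 if up else -.5))/U-.5),z)[:2]-G)
    P=np.array(P);a,b=P@X,P@Y
    k=np.polyfit(b,a,1)
    print(nm,"side x at mid",round(a.mean()*1e3,2),"y",round(b.mean()*1e3,1),"slope deg",round(np.degrees(-np.arctan(k[0])),2))
E
python3 edges.py 268 296 252
```

```text
+x side x at mid 29.65 y 110.0 slope deg 0.16
-x side x at mid -33.12 y 119.3 slope deg -0.38
```

carry_out(increments="0.3 -0.005 0 0 0.85 -1.07 -1.5; 0.3 -0.006 0 0 0 0 -1.5; 0.3 -0.007 0 0 0 0 0; 0.3 -0.007 0 0 0 0 0; 0.3 -0.007 0 0 0 0 0; 0.3 -0.006 0 0 0 0 1; 0.3 -0.006 0 0 0 0 1; 0.3 -0.004 0 0 0 0 1; 0.3 0 0 0 0 0 0")

```text
time_s: 7.85
tool_pos: [0.5538, 0.1558, 0.0802]
tool_rot: [-179.9, 0.1, 96.9]
force: [-0.9, -0.8, 0.4]
grip_width: 0.0265
```

```bash
python3 look.py d; python3 edges.py 288 312 250
```

```text
t 7.9 tool gap [  1.8 125. ] z 0.0802 yaw-96.8 0.12 F [-0.2  0.  -0.4] w 0.025912236054985327
mask 0.64 [286.1, 233.4, 324.4, 261.2]
fix rotvec [-0.08  0.1   0.12]
top tin gap [-0.7 60.6] dang -2.69 7481.0 [38581]
side tin gap [ 0.6 69.6] dang -0.27 2739.0 [27959]
+x side x at mid 30.79 y 70.5 slope deg -0.6
-x side x at mid -27.58 y 78.6 slope deg -22.27
```

View pics/dt.png

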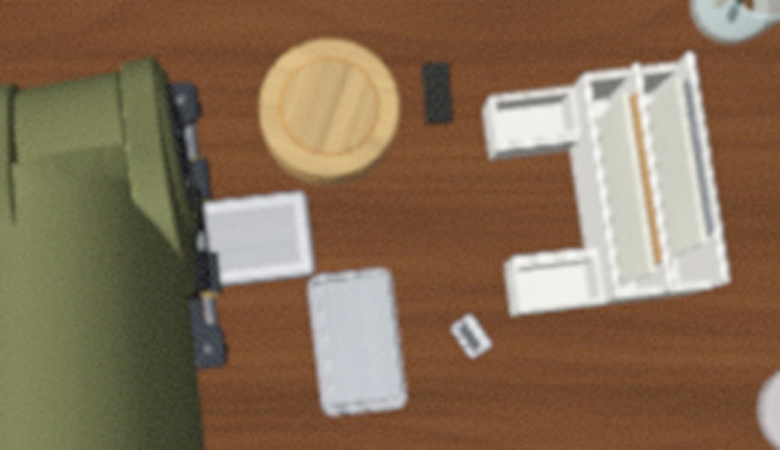

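View pics/ds.png

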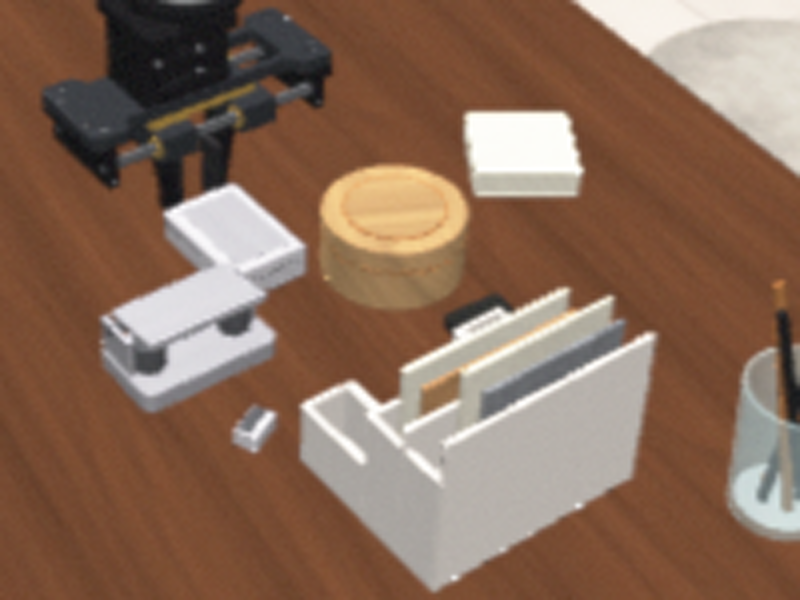

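carry_out(increments="0.3 -0.005 0 0 0 0 -1.0; 0.3 -0.006 0 0 0 0 0; 0.3 -0.006 0 0 0 0 0; 0.3 -0.006 0 0 0 0 0; 0.3 -0.006 0 0 0 0 0.5; 0.3 -0.004 0 0 0 0 0.5; 0.3 0 0 0 0 0 0")

```text
time_s: 8.88
tool_pos: [0.5584, 0.1217, 0.0802]
tool_rot: [-179.9, 0.1, 97.0]
force: [0.7, -0.2, 0.6]
grip_width: 0.026
```

```bash
python3 look.py e; python3 edges.py 302 320 246
```

```text
t 8.925 tool gap [ 2.3 90.5] z 0.0801 yaw-96.8 0.19 F [-0.5  0.1 -0.3] w 0.025956503844156226
mask 0.88 [305.0, 231.9, 342.7, 259.5]
fix rotvec [-0.09  0.07  0.19]
top tin gap [-0.9 27.6] dang -5.31 9633.0 [38939]
side tin gap [-1.5 31.2] dang -4.88 4212.0 [28925]
+x side x at mid 27.72 y 46.8 slope deg 22.3
-x side x at mid -19.96 y 53.3 slope deg -49.01
```

View pics/et.png

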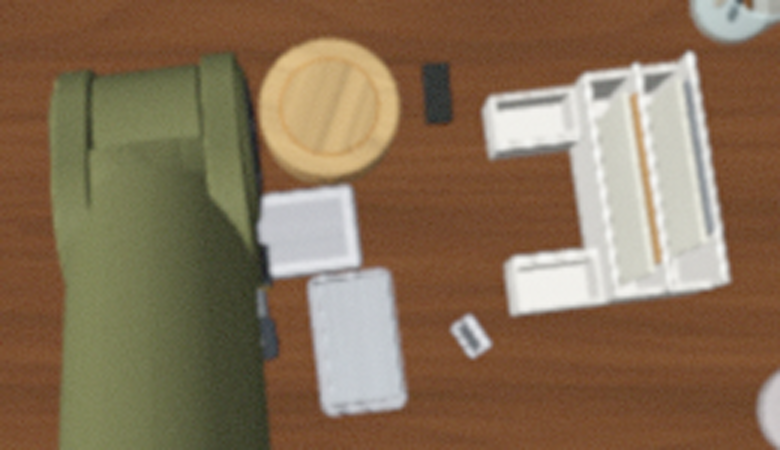

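View pics/es.png

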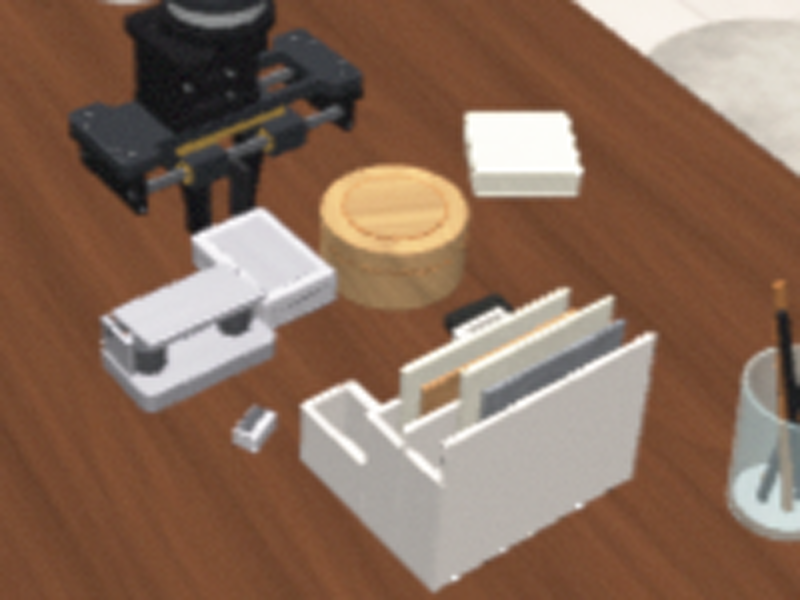

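carry_out(increments="0.3 -0.006 0 0 0 0 0; 0.3 -0.006 0 0 0 0 0; 0.3 -0.006 0 0 0 0 0; 0.3 -0.006 0 0 0 0 0; 0.3 -0.006 0 0 0 0 0; 0.3 -0.006 0 0 0 0 0; 0.3 -0.004 0 0 0 0 0; 0.3 0 0 0 0 0 0")

```text
time_s: 10.02
tool_pos: [0.5634, 0.0801, 0.0801]
tool_rot: [-179.9, 0.0, 97.0]
force: [0.2, -0.4, 0.0]
grip_width: 0.0261
```

```bash
python3 look.py f
```

```text
t 10.075 tool gap [ 2.4 48.6] z 0.0801 yaw-96.8 0.25 F [-0.   0.2  0.4] w 0.026163070388277046
mask 0.65 [331.1, 228.4, 358.9, 255.3]
fix rotvec [-0.1   0.03  0.25]
top tin gap [  3.4 -14.4] dang -10.48 12124.0 [34689]
side tin gap [ 1.6 -8.5] dang 0.48 3961.0 [27077]
```

View pics/ft.png

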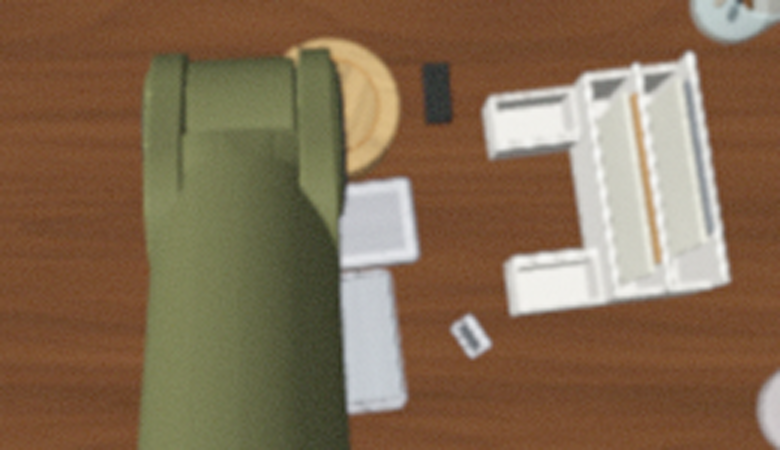

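View pics/fs.png

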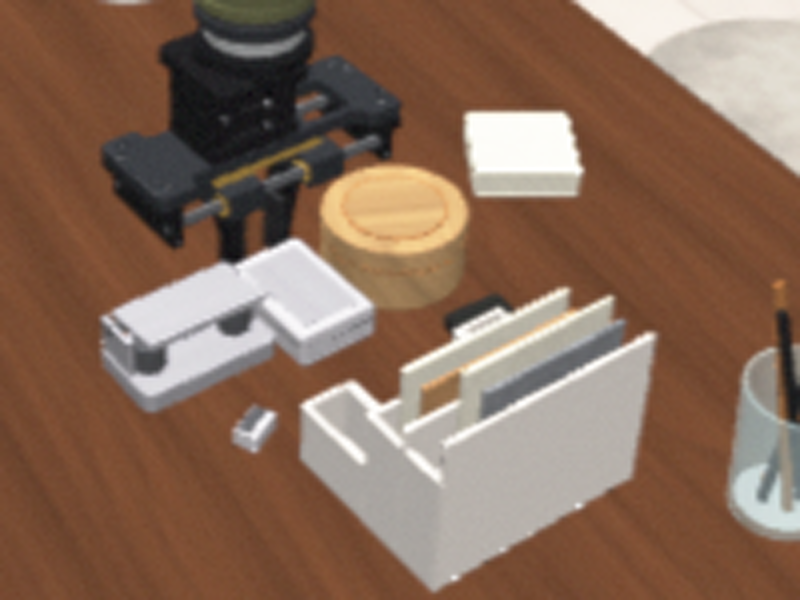

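carry_out(increments="0.3 -0.006 -0.0005 0 0 0 0.2; 0.3 -0.006 -0.0005 0 0 0 0; 0.3 -0.006 -0.0005 0 0 0 0; 0.3 -0.006 0 0 0 0 0; 0.3 -0.006 0 0 0 0 0; 0.3 -0.006 0 0 0 0 0; 0.3 -0.004 0 0 0 0 0; 0.3 0 0 0 0 0 0")

```text
time_s: 11.18
tool_pos: [0.5668, 0.0383, 0.0801]
tool_rot: [-179.9, -0.0, 96.9]
force: [-0.2, -1.2, 0.2]
grip_width: 0.0257
```

```bash
python3 look.py g
```

```text
t 11.225 tool gap [0.8 6.7] z 0.0801 yaw-96.8 0.09 F [ 0.2  0.1 -0.6] w 0.026384032283070343
mask 0.82 [360.1, 228.5, 383.7, 251.7]
fix rotvec [-0.1  -0.01  0.09]
top tin gap [  4.7 -60.3] dang -18.96 20489.0 [25277]
side tin gap [ -1.7 -75.9] dang -3.4 8277.0 [35879]
```

View pics/gt.png

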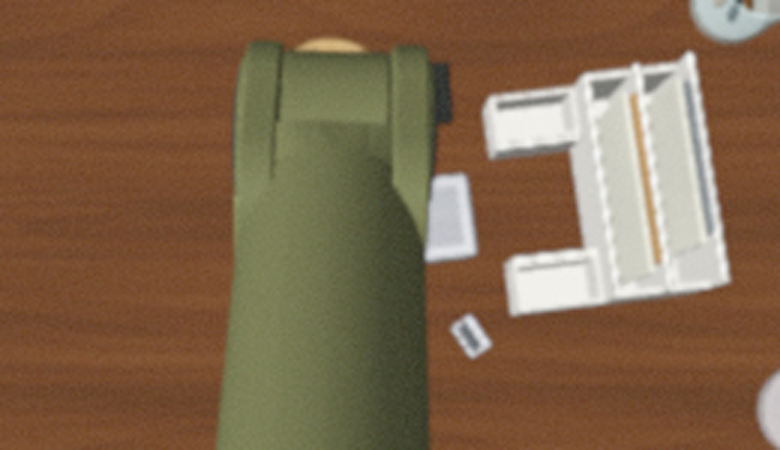

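View pics/gs.png

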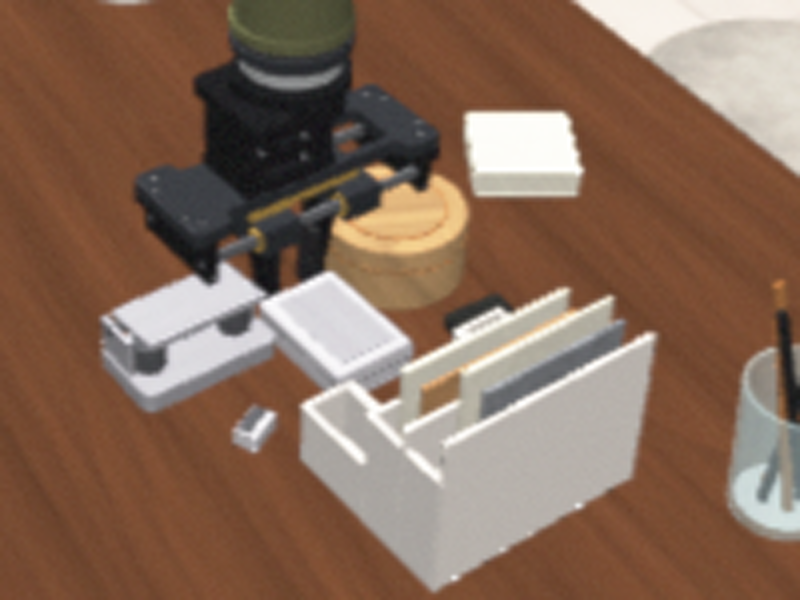

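Run:
```python
from h import *
TH=np.radians(6.8);G=np.array([.5668,.0317]);X=np.array([np.cos(TH),np.sin(TH)]);Y=np.array([-X[1],X[0]])
t,s=np.load("cam1.npy",allow_pickle=True)
g=fg(t["img"]);m=((g[...,0]>0.62*g[...,2])&(g.sum(2)>200)).astype(np.uint8)
P=[]
for v in range(int(232*U),int(252*U)):
    u=int(372*U)
    while m[v,u]:u+=1
    P.append(unproj(t,((u)/U-.5,(v+.5)/U-.5),0)[:2]-G)
P=np.array(P);k=np.polyfit(P@X,P@Y,1);print("front y",(P@Y).mean()*1e3,"slope deg",np.degrees(np.arctan(k[0])))
for up in(1,0):
    E=[]
    for u in range(int(366*U),int(375*U)):
        v=int(240*U)
        while m[v,u]: v+=-1 if up else 1
        E.append((unproj(t,((u+.5)/U-.5,v/U-.5),.026 if up else 0.)[:2]-G)@X*1e3)
    print(up,np.mean(E[:len(E)//2]),np.mean(E))
```

```text
front y -99.40813314818385 slope deg 0.057719749814976545
1 30.1388883060168 29.89889107123636
0 -32.91535882492777 -32.94597198479396
```

carry_out(increments="0.3 -0.006 0 0 0 0 0; 0.3 -0.006 0 0 0 0 0; 0.3 -0.006 0 0 0 0 0; 0.3 -0.006 0 0 0 0 0; 0.3 -0.006 0 0 0 0 0; 0.3 -0.006 0 0 0 0 0; 0.3 -0.006 0 0 0 0 0; 0.3 -0.006 0 0 0 0 0; 0.3 -0.006 0 0 0 0 0; 0.3 -0.005 0 0 0 0 0; 0.3 -0.003 0 0 0 0 0; 0.3 0 0 0 0 0 0")

```text
time_s: 12.82
tool_pos: [0.5748, -0.0265, 0.0801]
tool_rot: [-179.9, -0.1, 96.9]
force: [-0.3, 0.1, -0.2]
grip_width: 0.026
```

```bash
python3 look.py i
```

```text
t 12.875 tool gap [  1.  -58.6] z 0.0801 yaw-96.8 0.15 F [ 1.1 -0.4 -0.4] w 0.025946849120934156
fix rotvec [-0.11 -0.06  0.15]Traceback (most recent call last):
  File "look.py", line 18, in <module>
    q=ms[0]["bbox"];u=unproj(t,((q[0]+q[2])/2,(q[1]+q[3])/2),.026)
      ~~^^^
IndexError: list index out of range
```

View pics/it.png

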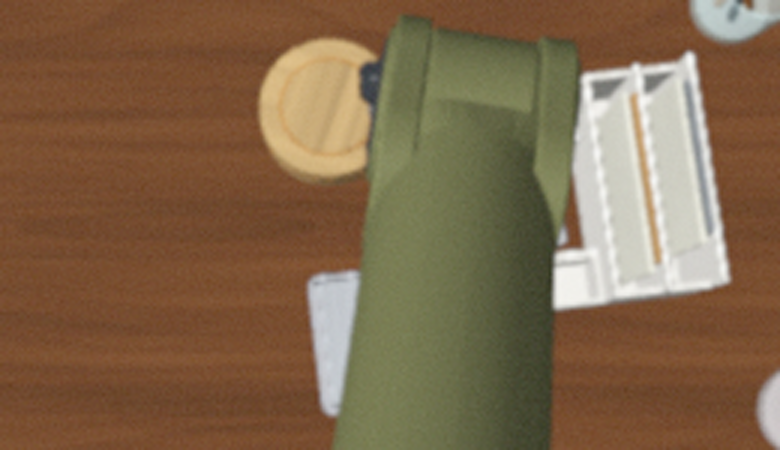

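View pics/is.png

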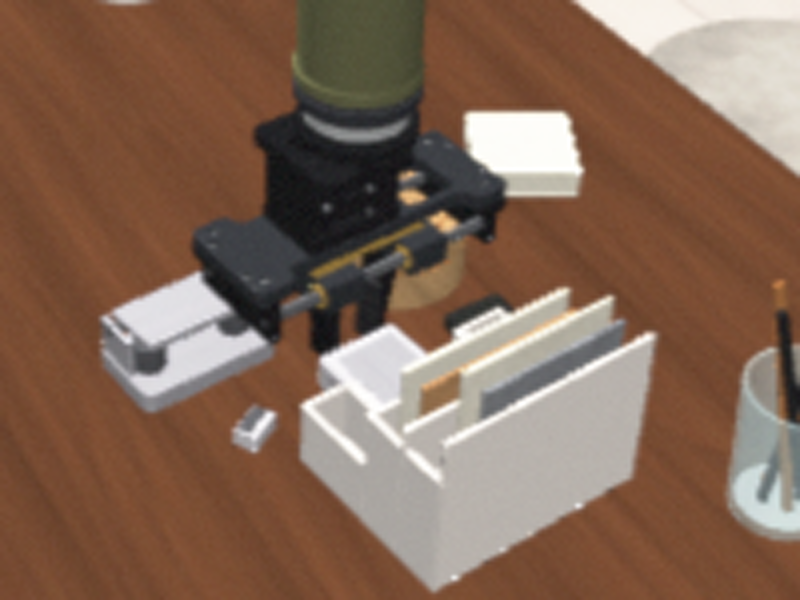

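carry_out(increments="0.3 -0.003 0 0 0 0 0; 0.3 -0.003 0 0 0 0 0; 0.3 -0.003 0 0 0 0 0")

```text
time_s: 13.35
tool_pos: [0.5759, -0.0342, 0.0801]
tool_rot: [-179.9, -0.1, 97.1]
force: [-0.6, 1.6, 1.1]
grip_width: 0.026
```

carry_out(increments="0.3 -0.002 0 0 0 0 0")

```text
time_s: 13.48
tool_pos: [0.5761, -0.0364, 0.0801]
tool_rot: [-179.9, -0.1, 97.0]
force: [0.2, 1.0, -0.2]
grip_width: 0.0262
```

carry_out(increments="0.3 -0.002 0 0 0 0 0")

```text
time_s: 13.6
tool_pos: [0.5764, -0.0384, 0.08]
tool_rot: [-179.9, -0.1, 97.0]
force: [-0.6, 0.9, 0.1]
grip_width: 0.0261
```

carry_out(increments="0.3 -0.0015 0 0 0 0 0")

```text
time_s: 13.72
tool_pos: [0.5766, -0.0401, 0.08]
tool_rot: [-179.9, -0.1, 97.0]
force: [-0.0, 1.1, 0.4]
grip_width: 0.0262
```

carry_out(increments="0.3 -0.0015 0 0 0 0 0")

```text
time_s: 13.85
tool_pos: [0.5768, -0.0417, 0.08]
tool_rot: [-179.9, -0.1, 97.0]
force: [0.2, 0.5, -0.0]
grip_width: 0.0262
```

carry_out(increments="0.3 -0.0015 0 0 0 0 0")

```text
time_s: 13.98
tool_pos: [0.577, -0.0425, 0.0801]
tool_rot: [-179.9, -0.2, 97.0]
force: [-0.9, 4.2, 0.8]
grip_width: 0.0262
```

carry_out(increments="0.3 -0.001 0 0 0 0 0")

```text
time_s: 14.1
tool_pos: [0.577, -0.0426, 0.08]
tool_rot: [-179.9, -0.3, 97.1]
force: [-0.5, 4.4, 0.3]
grip_width: 0.0262
```

carry_out(increments="0.3 0.01 0 0 0 0 0; 0.3 0.015 0 -0.02 0 0 0; 0.3 0.02 0 -0.05 0 0 0; 0.3 0.03 0 -0.05 0 0 0; 0.3 0.04 0 -0.04 0 0 0; 0.3 0.04 0 0 0 0 0; 0.3 0.04 0 0 0 0 0; 0.3 0.04 0 0 0 0 0; 0.3 0 0 0 0 0 0")

```text
time_s: 15.22
tool_pos: [0.5486, 0.1949, 0.2452]
tool_rot: [179.9, 0.2, 96.8]
force: [0.1, -0.9, -0.4]
grip_width: 0.0265
```

```bash
python3 look.py j
```

```text
t 15.275 tool gap [  1.6 161.6] z 0.2453 yaw-96.8 -0.13 F [ 0.9  0.2 -0. ] w 0.02639115021697295
mask 0.82 [368.7, 223.7, 418.7, 253.2]
fix rotvec [ 0.13  0.25 -0.13]
top tin gap [  -3.  -134.2] dang -3.98 6858.0 [51355]
side tin gap [  -7.3 -136.9] dang 5.21 9927.0 [40686]
```

View pics/jt.png

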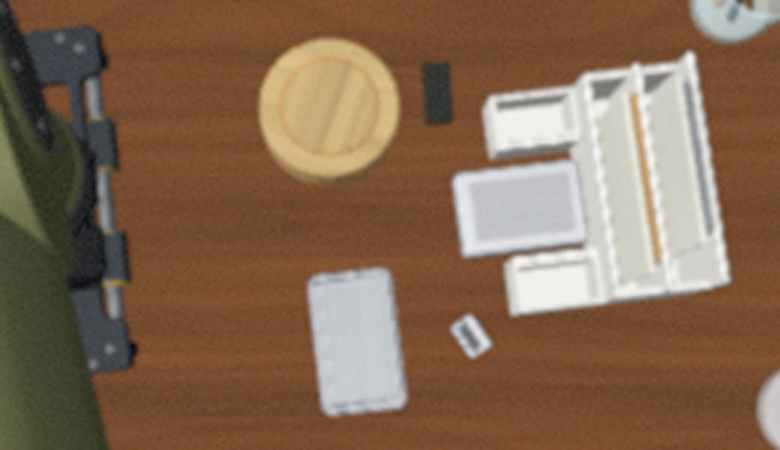

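View pics/js.png

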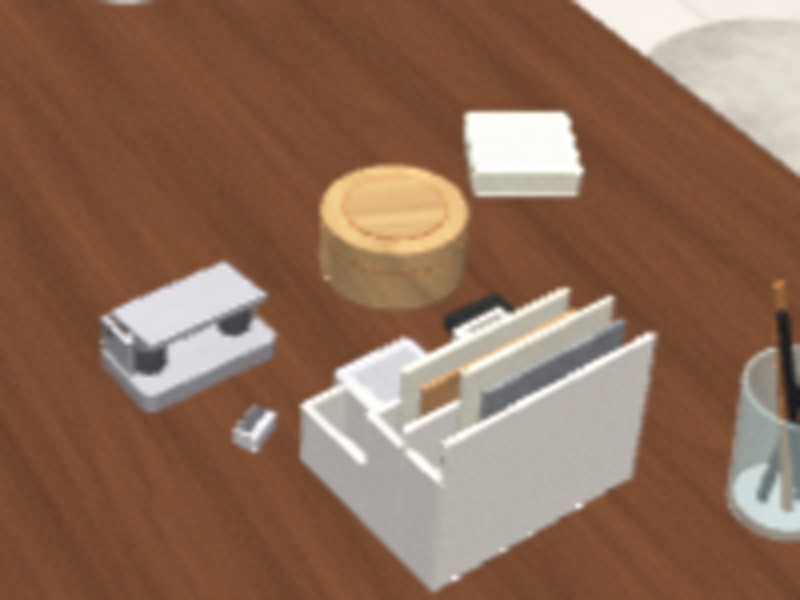

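Run:
```python
from h import *
TH=np.radians(6.8);G=np.array([.5668,.0317]);X=np.array([np.cos(TH),np.sin(TH)]);Y=np.array([-X[1],X[0]])
t,s=np.load("cam1.npy",allow_pickle=True)
g=fg(t["img"]);m=((g[...,0]>0.62*g[...,2])&(g.sum(2)>200)).astype(np.uint8)
P=[]
for v in range(int(232*U),int(250*U)):
    u=int(376*U)
    while m[v,u]:u-=1
    P.append(unproj(t,((u+1)/U-.5,(v+.5)/U-.5),.0)[:2]-G)
P0=np.array(P);k=np.polyfit(P0@X,P0@Y,1);print("rear y(z0)",(P0@Y).mean()*1e3,"slope deg",np.degrees(np.arctan(k[0])))
E=[]
for u in range(int(376*U),int(381*U)):
    v=int(240*U)
    while m[v,u]: v-=1
    E.append((unproj(t,((u+.5)/U-.5,(v+1)/U-.5),.026)[:2]-G)@X*1e3)
print("+x side",np.mean(E))
a,b=np.load("cam0.npy",allow_pickle=True)
for n,p,q in(("top",a,t),("side",b,s)):
    d=cv2.absdiff(p["img"],q["img"]).max(2);
    k,l,st,c=cv2.connectedComponentsWithStats((d>60).astype(np.uint8))
    print(n,[list(map(int,x)) for x in st[1:] if x[4]>12])
```

```text
rear y(z0) -84.03115869182099 slope deg 0.07735858066125186
+x side 29.916259693151748
top [[214, 162, 66, 115, 2431], [147, 176, 4, 12, 26], [243, 181, 13, 28, 115], [199, 184, 7, 8, 18], [163, 187, 19, 6, 32], [132, 189, 7, 22, 97], [157, 201, 10, 10, 29], [151, 210, 6, 12, 30], [155, 223, 29, 35, 483], [370, 223, 44, 33, 1184], [141, 237, 16, 15, 113], [159, 257, 71, 223, 5680], [256, 271, 4, 5, 19], [233, 278, 17, 15, 103], [253, 282, 13, 11, 56], [243, 303, 15, 26, 148], [249, 348, 21, 28, 144], [262, 378, 22, 54, 285], [279, 446, 18, 34, 202], [0, 464, 10, 16, 109]]
side [[30, 0, 287, 194, 18515], [52, 15, 22, 2, 27], [262, 225, 34, 27, 585], [55, 235, 19, 13, 98], [0, 244, 5, 8, 31], [76, 244, 9, 5, 24], [45, 251, 7, 9, 34], [93, 259, 10, 47, 87], [323, 279, 24, 17, 201], [15, 304, 18, 12, 110], [36, 304, 32, 15, 295]]
```

```bash
python3 -c "
import numpy as np,cv2
a=np.load('cam1.npy',allow_pickle=True);cv2.imwrite('pics/fin.png',np.hstack([cv2.resize(a[0]['img'],(400,300)),cv2.resize(a[1]['img'],(400,300))]))
cv2.imwrite('pics/fint.png',a[0]['img'])"
```

```text
(no output)
```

View pics/fint.png

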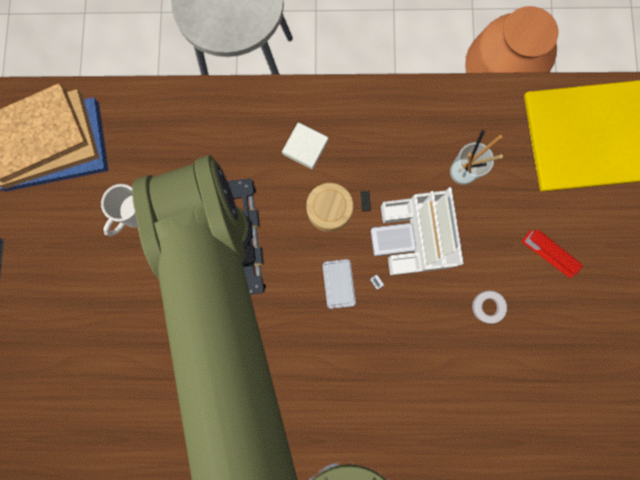

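View pics/fin.png

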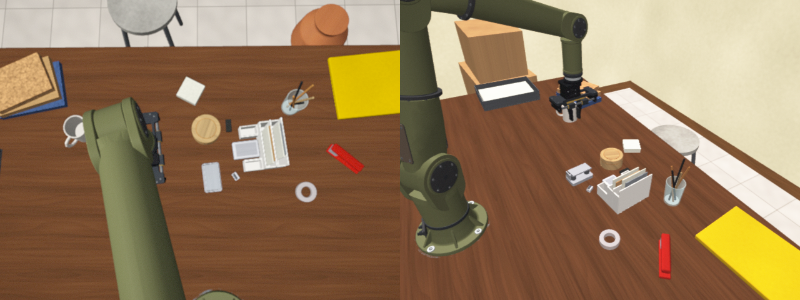

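The top picture shows the tin in the bay, around pixels (371–414, 223–256), with its front against the back wall. The mug at (122, 207) is unmoved and only partly covered by the arm. The bystanders all stand where they were, so I'm handing the job in.

```bash
python3 -c "
from cell import *
print(sign_off())"
```

```text
the job is handed in; nothing more can be done
None
```

The tin is home in the bay, and I handed the job in after about 15 s of robot time. I pushed it from behind with both fingertips, opened 26 mm, keeping it flat on the desk. It went through the gap and on until the force rose from about 1 N to 4.4 N and the tool stopped moving, which I read as touching the back wall.

**Last checks, from the top camera after backing off:**
- **Depth:** the tin's rear end is about 84–85 mm from the back wall's gap-side reference, where 85 mm means fully home.
- **Sideways:** its centre is about 1.4 mm to the -x side of the gap line, within about 1 mm of the bay's own measured centre.
- **Angle:** it is within about 0.1° of the bay's direction.
- **Bystanders:** none appears moved in either picture. In the last top picture the arm partly hid the mug; what showed was where it had been.

**Checks that disagreed:**
- **Outline fits:** once the arm or other objects hid part of the tin, its fitted outline was off by several millimetres and degrees. I used straight-edge measurements instead, and the final fit (-3 mm, -4° from the top, worse from the side) should be ignored.
- **Cameras:** the two cameras differ by about 1.5 mm, which is within their stated calibration.

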